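# Tap down the punches of a disc cutter in order

## Robot

A 6-joint arm with a two-finger parallel gripper is mounted at the origin on the work surface. World frame = base frame: x ahead of the robot, y to its left, z up, the work surface at z = 0. Lengths are in m, angles in degrees, forces in N, time in s.
With the tool pointing down it reaches from about 0.325 to 0.775 m from the base axis. Payload 5.5 kg.
Tool frame: the origin (TCP) lies at the centre of the arm's flange, where the gripper is bolted on; the fingertips stand 182 mm ahead of it and the grasp point (between the pads) lies 163 mm ahead of it; z points along the fingers, y is the line along which they close (so a half turn about z gives the same grasp; the last joint's range is limited). The gripper opens to 88 mm and grips with 3 to 60 N. Pads are 20 mm wide; open, the fingers measure 115 mm over their backs; the gripper's body (75 mm by 178 mm) begins 61 mm behind the grasp point.
Start: joints at [-71.488, 5.22, 70.514, -0, 104.267, -3.249], TCP at [0.222, -0.557, 0.405] pointing down, gripper open.
Joint ranges: [-164.24, 164.24], [-49.07, 125.15], [9.68, 141.18], [-86.29, 266.29], [3.28, 154.24], [-151.56, 151.56]. Speed limits (degrees/s): [147.25, 147.25, 172.46, 180, 180, 180].

## Interface

Orientations are given as [roll, pitch, yaw] about the fixed x, y, z axes, in that order (R = Rz(yaw) Ry(pitch) Rx(roll)).
In Python, from station import r gives the robot as it stands. The module is installed in compiled form; this text tells all that it offers. Calls block until the motion is done:
- r.reach(position, orientation): joint-space move of the TCP to a pose.
- r.servo_line(position, rotation=None, speed=0.15): straight line of the TCP; rotation=None keeps the orientation; speed is the mean speed in m/s.
- r.move_joints(angles): joint-space move.
- r.let_go() and r.grab(squeeze=None): open the fingers fully, or close them until they stop; squeeze is the grip in N (None keeps the last).
- r.wait(seconds).
- r.inverse_kinematics(position, orientation): joint angles nearest the present ones, or None.
- r.sense(): the state.
- r.snapshot(name): name is "scene" or "side" or "wrist"; returns a dict with "frame" (480x640x3 uint8, red, green, blue), "fx", "fy", "cx", "cy" (pixels), "dist_coeffs" ([k1, k2, p1, p2, k3] as OpenCV has them; the pictures are not rectified), "R" (3x3) and "t" (3): a world point X has camera coordinates R X + t. Camera axes: x right, y down, z forward; pixel columns grow to the right and rows downward; lengths in m; the calibration is good to about 2 mm. A picture is of the moment at which its call begins. There is no depth.
A pose or a line that the arm cannot do raises r.IKError and nothing moves.
- r.hand_in(): hands the job in, once; it reports no verdict.
The state is a dict: "clock": time; "joints": joint angles; "joint_vel": joint speeds; "joint_torque": joint torques, N m; "tcp_pos": TCP position; "orientation": TCP orientation; "contact_force": force on the tool from outside, world axes, zero at the start; "torque": the same for the moment, N m; "opening": finger opening in m.
Only numpy, scipy, OpenCV 4.12 (cv2) and the standard library are available. Lean on these libraries where they do the work, as an engineer would, in place of code of your own. Each camera call takes 0.05 s, during which the arm holds its last target. There are 200 camera calls.

## Task

Three steel punches stand raised in the black collars of the disc cutter. With the fingertips, push them down lightly, one at a time - the widest first, then the middle one, then the narrowest - each until its head rests on its collar. Only push: do not pull any punch up, and leave everything else on the bench where it lies.

Things in the scene. Friction and masses are not known exactly. Their poses are not given: they have to be found in the camera images.
- cutter: disc cutter fixed to the bench: a dark steel block of two plates, 120 (x) by 240 (y) mm, top face 34 mm above the bench; origin at the centre of its underside. Three round black collars (48 mm across, top 46 mm above the bench) stand in a row on it along its y, 72 mm apart, centred 20 mm towards its +x (far) side; which punch is in which collar changes
- station_wide: black collar, 48 mm across and 12 mm high, that guides the wide punch; fixed; origin at the centre of its underside
- top_wide (a point): centre of the flat top of the wide punch's plain steel head, which is 40 mm across and 12 mm thick; moves with the punch. Raised, it is 69 to 72 mm above the bench; fully down 58 mm, its head then resting on the collar
- punch_wide (a joint): how far the wide punch has been pushed straight down, in m: 0 to 0.003 at the start, 0.014 when its head rests on the collar (hard stop); negative if pulled up. It slides against friction (a push of about 3 N moves it slowly; 10 N is ample) and stays where it is left, without springing back
- station_middle: black collar, 48 mm across and 12 mm high, that guides the middle punch; fixed; origin at the centre of its underside
- top_middle (a point): centre of the flat top of the middle punch's plain steel head, which is 28 mm across and 12 mm thick; moves with the punch. Raised, it is 69 to 72 mm above the bench; fully down 58 mm, its head then resting on the collar
- punch_middle (a joint): how far the middle punch has been pushed straight down, in m: 0 to 0.003 at the start, 0.014 when its head rests on the collar (hard stop); negative if pulled up. It slides against friction (a push of about 3 N moves it slowly; 10 N is ample) and stays where it is left, without springing back
- station_narrow: black collar, 48 mm across and 12 mm high, that guides the narrow punch; fixed; origin at the centre of its underside
- top_narrow (a point): centre of the flat top of the narrow punch's plain steel head, which is 18 mm across and 12 mm thick; moves with the punch. Raised, it is 69 to 72 mm above the bench; fully down 58 mm, its head then resting on the collar
- punch_narrow (a joint): how far the narrow punch has been pushed straight down, in m: 0 to 0.003 at the start, 0.014 when its head rests on the collar (hard stop); negative if pulled up. It slides against friction (a push of about 3 N moves it slowly; 10 N is ample) and stays where it is left, without springing back
- spare_punch: loose steel punch 38 mm tall (head 24 mm across, shank 18 mm) standing on the front strip of the cutter's top plate; not one of the three in collars; origin at its underside
- ring_blank: loose brass ring, 25 mm across, 6 mm high, lying on the front strip of the cutter's top plate; origin at its underside
- hammer: small hammer 220 mm long lying behind the cutter; origin under its middle, handle along its -x
- tin: round white tin with green lid, 76 mm across, 36 mm high, beside the cutter; origin at its underside
- blue_lid: blue plastic lid, 40 mm across, 9 mm high, beside the cutter; origin at its underside
- caliper: steel caliper, 150 mm long and 8 mm high, lying in front of the cutter; origin under its beam
- wax_pen: black pen, 130 mm long and 12 mm thick, lying beside the cutter; origin under its middle

How it is judged (in metres and radians):
On the way, in this order (a step that is already met when the one before it is completed fails the run):
1. the wide punch is pushed down until its head rests on its collar (value of joint punch_wide above 0.0115 m), for 0.1 s.
2. the middle punch is pushed down until its head rests on its collar (value of joint punch_middle above 0.0115 m), for 0.1 s.
3. the narrow punch is pushed down until its head rests on its collar (value of joint punch_narrow above 0.0115 m), for 0.1 s.
At the end, for the whole second after the job is handed in: all three punches are down: each has slid at least 11.5 of its 14 mm (its head within 2.5 mm of its collar) (value of joint each of punch_wide, punch_middle, punch_narrow above 0.0115 m); the robot touches nothing.
It fails at once if a punch is pushed down out of turn ((value of joint punch_middle above 0.006 m and not (value of joint punch_wide above 0.0115 m)) or (value of joint punch_narrow above 0.006 m and (not (value of joint punch_wide above 0.0115 m) or not (value of joint punch_middle above 0.0115 m)))).
It fails at once if a punch is pulled up (value of joint any of punch_wide, punch_middle, punch_narrow below -0.004 m).
It fails at once if a punch or its collar is pushed with more than 35 N (contact force between any of the fingers, the arm and station_wide above 35 N or contact force between any of the fingers, the arm and station_middle above 35 N or contact force between any of the fingers, the arm and station_narrow above 35 N).
It fails at once if a loose thing on the bench or the cutter is moved more than 15 mm (distance of any of spare_punch, ring_blank, hammer, tin, blue_lid, caliper, wax_pen from where it was at the start of the episode above 0.015 m).
It also fails if it takes over 42 s, if anything falls off the work surface, if the arm or the gripper's body presses on something with over 40 N, if the wrist force passes 120 N, or if a joint passes its speed limit or range.

## Working session

There is one attempt and no reset: what is moved stays moved. The work goes in short steps, each a Python script; the robot and the scene stay as the last script left them, time stands still between calls to the robot, and variables do not carry over. Pictures are saved under pics/ and viewed, on a budget of 10 in all, crops included, one or two more only if the job needs it, and the job is handed in when it is done.

```bash
mkdir -p pics; python3 - <<'E'
from station import r
import cv2,numpy as np
a=[]
for n in("scene","side"):
    s=r.snapshot(n); cv2.imwrite(f"pics/{n}0.png",s["frame"][:,:,::-1]); np.savez(f"{n}0.npz",**s)
    R=np.array(s["R"]);print(n,-R.T@s["t"],R[2],s["fx"],s["dist_coeffs"])
st=r.sense();print(st["clock"],st["orientation"],st["opening"])
E
```

```text
scene [ 1.12423542 -0.08876276  0.90583704] [-0.52497405  0.15015652 -0.83776803] 531.3948879270246 [0.04706884 0.         0.         0.         0.        ]
side [0.53079514 0.62177798 0.72079785] [ 0.06204658 -0.65214086 -0.75555445] 484.20129500580333 [-0.11081176  0.          0.          0.          0.        ]
0.1 [-1.79901700e+02 -3.89406981e-03  2.17619634e+01] 0.08783498747348405
```

View pics/scene0.png

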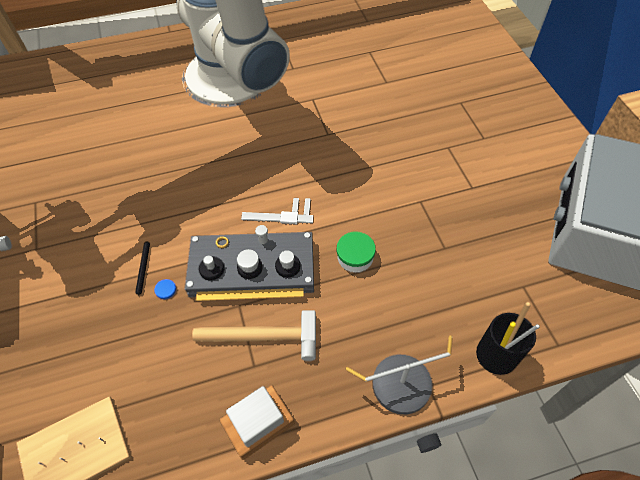

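View pics/side0.png

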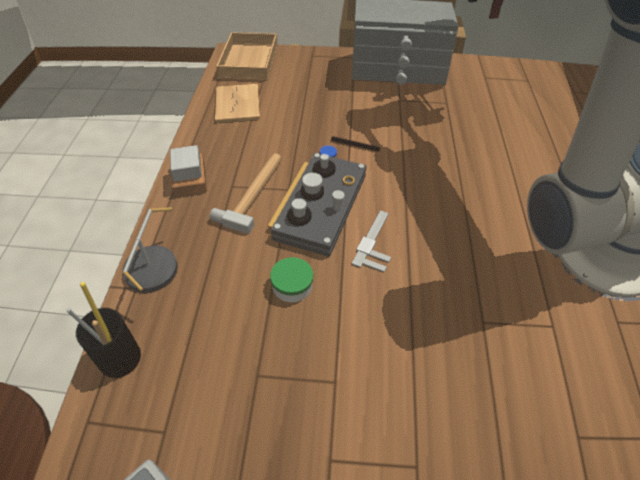

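Both views show the three heads. In scene they are narrow (209,260), wide (248,256) and middle (287,256). In side they are middle (299,205), wide (312,180) and narrow (324,158). Next I triangulate, then move above the cutter for a wrist view.

```bash
cat > h.py <<'E'
import numpy as np, cv2
def ray(s,p):
    K=np.array([[s["fx"],0,s["cx"]],[0,s["fy"],s["cy"]],[0,0,1]],float)
    u=cv2.undistortPoints(np.array([[p]],float),K,np.array(s["dist_coeffs"],float))[0,0]
    R=np.array(s["R"]);return -R.T@s["t"],R.T@np.array([u[0],u[1],1])
def onz(s,p,z):
    o,d=ray(s,p);return o+d*(z-o[2])/d[2]
def proj(s,X):
    K=np.array([[s["fx"],0,s["cx"]],[0,s["fy"],s["cy"]],[0,0,1]],float)
    return cv2.projectPoints(np.atleast_2d(X).astype(float),cv2.Rodrigues(np.array(s["R"],float))[0],np.array(s["t"],float),K,np.array(s["dist_coeffs"],float))[0][:,0]
E
python3 - <<'E'
from station import r
from h import *
a=np.load("scene0.npz");b=np.load("side0.npz");P={}
for n,p,q in(("wide",(248,256),(312,180)),("middle",(287,256),(299,205)),("narrow",(209,260),(324,158))):
    A,B=onz(a,p,.07),onz(b,q,.07);P[n]=(A+B)/2;print(n,A,B)
d=P["middle"]-P["narrow"];yaw=np.degrees(np.arctan2(-d[0],d[1]));print("cutter yaw",yaw,np.linalg.norm(d))
c=P["wide"]
for y in (yaw,yaw+180,yaw+90,yaw-90):
    print(y,r.inverse_kinematics([c[0]-.06,c[1],.34],[180,0,y]))
r.reach([c[0]-.06,c[1],.40],[180,0,yaw+0])
r.grab(5)
s=r.snapshot("wrist");cv2.imwrite("pics/w1.png",s["frame"][:,:,::-1]);np.savez("w1.npz",**s)
for n in P:print(n,proj(s,P[n]))
st=r.sense();print(st["clock"],st["opening"],st["contact_force"],st["tcp_pos"])
E
```

```text
wide [ 0.59049483 -0.07413192  0.07      ] [ 0.59353125 -0.07408918  0.07      ]
middle [ 0.61235513 -0.00543276  0.07      ] [ 0.61179313 -0.00400768  0.07      ]
narrow [ 0.57716901 -0.14440617  0.07      ] [ 0.57472209 -0.14209057  0.07      ]
cutter yaw -14.617312359755932 0.14316187888287396
-14.617312359755932 [-1.15594683e+01 -4.67582528e+00  8.69779445e+01 -2.54444375e-14
  9.76978808e+01  9.30578440e+01]
165.38268764024406 [-11.55946833  -4.67582528  86.9779445    0.          97.69788078
 -86.94215597]
75.38268764024407 [-1.15594683e+01 -4.67582528e+00  8.69779445e+01 -2.54444375e-14
  9.76978808e+01  3.05784403e+00]
-104.61731235975593 None
wide [[298.72640821 157.72718971]]
middle [[208.24123885 155.22738461]]
narrow [[387.49435148 155.21744261]]
3.5583 0.00029185077633010325 [-0.62592981  0.872786    0.74182384] [ 0.5320083  -0.07410551  0.39999447]
```

View pics/w1.png

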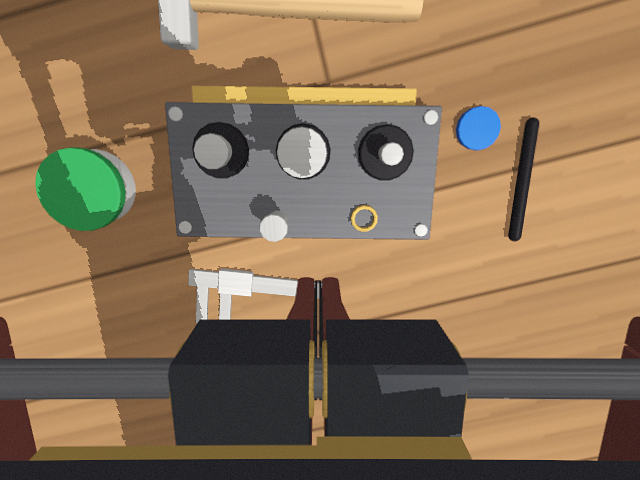

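The wrist view confirms the layout: middle (212,152) on the left, wide (301,152) in the centre and narrow (392,154) on the right. The projections agree to within 4 px. Now I push the wide punch with the closed fingers, checking the force at each step.

```bash
cat > push.py <<'E'
import sys
from station import r
from h import *
n=sys.argv[1]
px={"middle":(212,152),"wide":(301,152),"narrow":(392,154)}
s=np.load("w1.npz");c=onz(s,px[n],.0705);yaw=-14.617;rot=[180,0,yaw]
p=r.sense()["tcp_pos"]
if p[2]>.35: r.reach([c[0],c[1],.182+.10],rot)
else: r.servo_line([c[0],c[1],.182+.10],rot,speed=.08)
r.servo_line([c[0],c[1],.182+.076],speed=.05)
f0=r.sense()["contact_force"][2]
print(n,c,"clock",r.sense()["clock"])
log=[]
for z in np.arange(.0745,.0579,-.0015):
    r.servo_line([c[0],c[1],.182+z],speed=.015)
    q=r.sense();f=q["contact_force"][2]-f0
    log.append((round(z*1e3,1),round((q["tcp_pos"][2]-.182)*1e3,2),round(float(f),1)))
    if f>14: break
print(log)
r.servo_line([c[0],c[1],.182+.09],speed=.08)
print("clock",r.sense()["clock"])
E
python3 push.py wide
python3 - <<'E'
from station import r
import cv2
s=r.snapshot("side");cv2.imwrite("pics/s2.png",cv2.resize(s["frame"][110:270,220:420,::-1],None,fx=4,fy=3.75*4/3.75)[:600])
E
```

```text
wide [ 0.59586135 -0.07707441  0.0705    ] clock 4.7917
[(np.float64(74.5), np.float64(74.63), 0.2), (np.float64(73.0), np.float64(72.88), 0.7), (np.float64(71.5), np.float64(71.3), 0.4), (np.float64(70.0), np.float64(70.11), 1.3), (np.float64(68.5), np.float64(68.62), 1.8), (np.float64(67.0), np.float64(66.95), 1.8), (np.float64(65.5), np.float64(65.33), 1.8), (np.float64(64.0), np.float64(63.8), 1.1), (np.float64(62.5), np.float64(62.34), 2.0), (np.float64(61.0), np.float64(60.81), 1.8), (np.float64(59.5), np.float64(59.28), 2.5), (np.float64(58.0), np.float64(58.32), 5.6)]
clock 8.3417
```

```bash
sleep 0
```

```text
(no output)
```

View pics/s2.png

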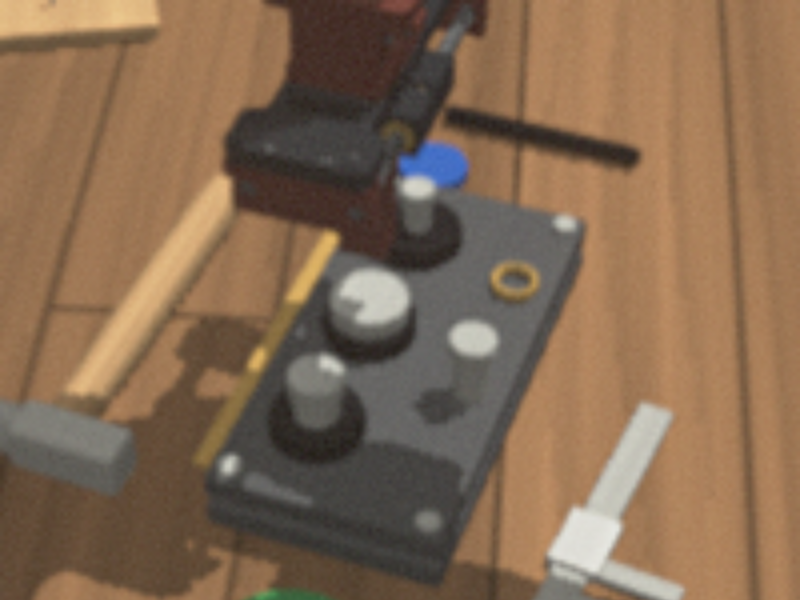

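The wide head (crop 370,300) now sits on its collar, and the middle (315,385) and narrow (418,200) punches are still raised. The loose things haven't moved. Middle is next, then narrow.

```bash
sed -i 's/log.append.*/log.append((round(float(q["tcp_pos"][2]-.182)*1e3,1),round(float(f),1)))/' push.py
python3 push.py middle
```

```text
middle [ 0.61367888 -0.00857095  0.0705    ] clock 10.0667
[(74.7, -0.2), (72.9, -1.2), (71.6, -0.4), (70.2, 1.0), (68.5, 0.8), (66.8, 0.3), (65.3, 0.3), (63.8, 0.7), (62.3, -0.2), (60.8, 0.0), (59.3, 0.1), (58.4, 3.1)]
clock 13.6167
```

```bash
python3 - <<'E'
from station import r
import cv2
r.servo_line([.5,-.07,.34],speed=.15)
s=r.snapshot("side");cv2.imwrite("pics/s3.png",cv2.resize(s["frame"][130:270,220:420,::-1],None,fx=4,fy=4))
E
```

```text
(no output)
```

View pics/s3.png

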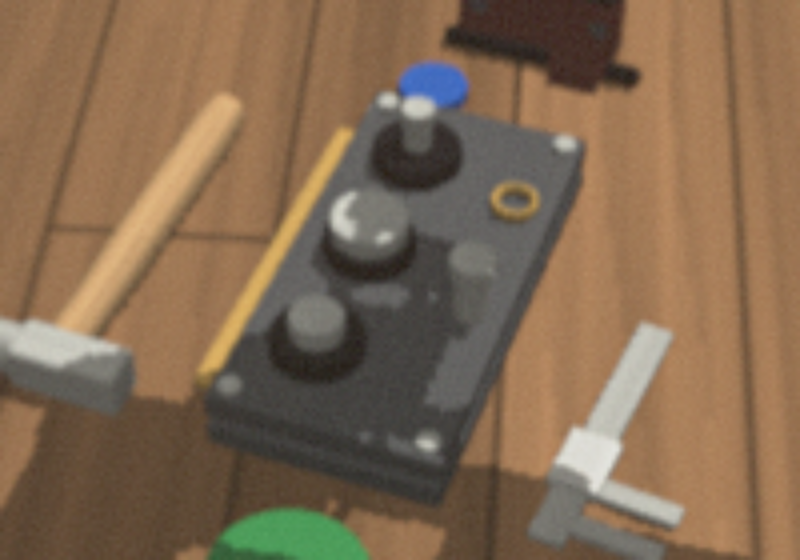

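The wide (370,225) and middle (317,325) heads are down on their collars, and the narrow one (418,115) is still raised.

```bash
python3 push.py narrow; python3 - <<'E'
from station import r
import cv2
r.servo_line([.5,-.07,.36],speed=.15)
s=r.snapshot("side");cv2.imwrite("pics/s4.png",cv2.resize(s["frame"][130:270,220:420,::-1],None,fx=4,fy=4))
print(r.sense()["clock"])
E
```

```text
narrow [ 0.57600327 -0.14682953  0.0705    ] clock 17.1083
[(74.7, -0.2), (72.9, -0.7), (71.5, -0.1), (70.2, 1.5), (68.5, 1.6), (66.9, 0.8), (65.3, 1.1), (63.8, 0.5), (62.3, 2.0), (60.8, 0.8), (59.3, 1.0), (58.3, 4.0)]
clock 20.6583
21.7833
```

View pics/s4.png

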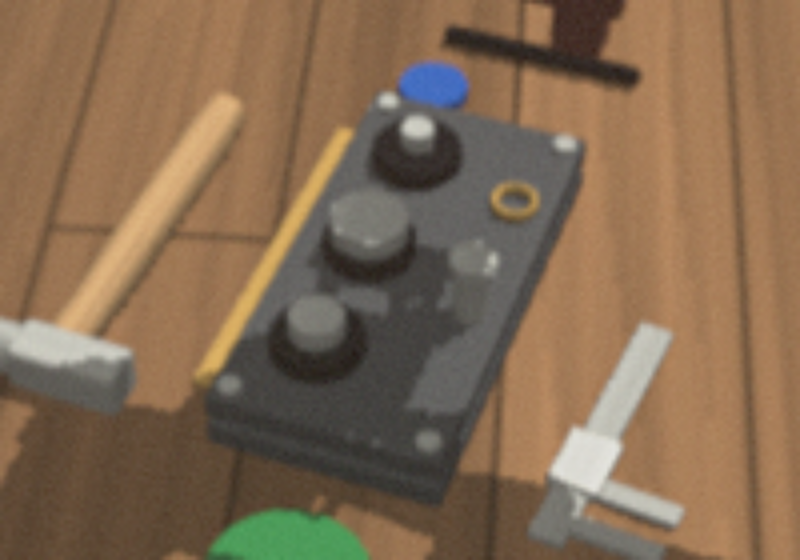

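All three heads are on their collars (narrow now at 418,130), the loose things lie where they were, and the arm is clear.

```bash
python3 -c "
from station import r
r.hand_in();print(r.sense()['clock'])"
```

```text
the job is handed in; nothing more can be done
the job is handed in; nothing more can be done
```

All three punches are down on their collars, and I handed the job in at about 22 s of the 42 s allowed; hand-in reports no verdict. I pushed them with the closed fingertips in the order wide, middle, narrow.

- **Depth and force:** each push ended with the fingertips at 58.3–58.4 mm, where a head rests on its collar at 58 mm. The force read 3–6 N at the end of each push, rising as the head reached its stop. Force was read after every 1.5 mm step, so a brief peak between readings would not show.
- **Last picture:** the side view shows all three heads seated. The loose things in view lie where they were (the tin only partly in view), and the arm is clear of everything.
- **Disagreements:** the camera positions of the heads differed by up to about 5 mm between views, which did not matter for the pushes. No check failed.

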